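# Put the reagent rack in order of height

## Robot

A 6-joint arm with a two-finger parallel gripper is mounted at the origin on a cart in front of the work surface, level with it; the furniture and walls round the work are solid. World frame = base frame: x ahead of the robot, y to its left, z up, the work surface at z = 0. Lengths are in m, angles in rad, forces in N, time in s.
With the tool pointing down it reaches from about 0.35 to 0.925 m from the base axis. Payload 6.4 kg.
Tool frame: the origin (TCP) lies on the mounting face of the last link; the fingertips stand 199 mm ahead of it and the grasp point (between the pads) lies 180 mm ahead of it; z points along the fingers, x is the direction in which the jaws open and shut, and the axes are right-handed (so a half turn about z gives the same grasp; the last joint's range is limited). The gripper opens to 94 mm and grips with 3 to 60 N. Pads are 16 mm wide; open, the fingers measure 119 mm over their backs; the gripper's body (75 mm by 177 mm) begins 78 mm behind the grasp point.
Start: joints at [-1.421, 0.245, 1.558, -0, 1.339, -0.174], TCP at [0.207, -0.616, 0.405] pointing down, gripper open.
Joint ranges: [-3.13, 3.13], [-1.02, 2.26], [0.13, 2.54], [-0.95, 4.09], [0.21, 2.88], [-2.74, 2.74]. Speed limits (rad/s): [2.57, 2.57, 3.14, 3.14, 3.14, 3.14].

## Interface

Orientations are given as a rotation vector (axis times angle).
In Python, from bench import arm, read_camera, calibration, order gives the robot as it stands. The module is installed in compiled form; this text tells all that it offers.
- The arm moves only by the tool send_rows, never from a script. Its argument "rows" is one flat list of numbers, 7 for each row, row after row: the closure, from 0 (fully open) to 1 (shut), then the shift along the tool's x, y, z in mm, then the turn, a rotation vector about the tool's x, y, z in rad. In form: [jaw, tx, ty, tz, rx, ry, rz, jaw, tx, ty, tz, rx, ry, rz, ...]. A call has 1 to 10 rows; each row shifts and turns the commanded pose from where the row before left it, along the tool's axes as they then stand; what a row does not reach is not made up. A row lasts 1/8 s, in which the tool goes at most 62.5 mm and 10.7 degrees, less where a joint would pass 70% of its speed; a pose out of reach is approached as far as the arm can. A call with a gripper value outside its range is refused whole. The fingers move at their own pace and stop on an object; "squeeze" is the grip in N (left out, the last holds). Time passes only in rows, so rows that do not move let the fingers close. It gives the time, the measured TCP pose, the force and the opening at its end, in the units of the state.
- arm.state(): the state, without advancing time (a new reading comes with each control period).
- read_camera(name): name is "side" or "top"; returns (picture, depth): 384x512x3 uint8, blue, green, red; 384x512 float32, m along the optical axis (not along the pixel's ray), 0 where there is no reading.
- calibration(name): a dict with "K" (3x3 intrinsics, pixels), "position" and "rotation" of the camera in the world. Camera axes: x right, y down, z forward; pixel columns grow to the right and rows downward; lengths in m; the calibration is good to about 2 mm. A picture is of the moment at which its call begins. calibration takes no time and is no camera call.
- order.hand_in(): hands the job in, once; it reports no verdict.
The state is a dict: "t": time; "joint_pos": joint angles; "joint_vel": joint speeds; "joint_efforts": joint torques, N m; "ee_pos": TCP position; "ee_rot": TCP orientation; "wrist_force": force on the tool from outside, world axes, zero at the start; "torque": the same for the moment, N m; "gripper_width": finger opening in m.
Only numpy, scipy, OpenCV 4.12 (cv2) and the standard library are available. Lean on these libraries where they do the work, as an engineer would, in place of code of your own. Each camera call takes 0.05 s, during which the arm holds its last target. There are 200 camera calls.

## Task

Set out the analyser's five-bay reagent rack in order of height, so that the pipette can come in over the low end: the tallest bottle, with the red cap, already stands in its end bay and stays there; next to it and on along the rack stand the other four containers in falling height, upright, one in each bay, with the shortest in the end bay farthest from the tallest. One of the four was put back in that far end bay by mistake; the other three stand about on the bench. Knock none of the five over.

Things in the scene. Friction and masses are not known exactly. Their poses are not given: they have to be found in the camera images.
- rack: Fixed blue frame, no bottom, 398 mm long (its y) by 89 mm deep (its x), five 75 by 75 mm bays in a row; containers stand on the bench inside it. Origin: middle of the middle bay at bench level. Bay centres: y = -156, -78, 0, 78, 156 mm. Dividers 18 mm high, 4 thick; front lip (-x, white label windows) 16 high, back 24, ends 30. The red cap is in either end bay; middle bays start empty.
- bottle_rinse: Tallest: white round bottle with a red cap, 66 mm diameter, 151 mm high, 0.32 kg; already in its end bay, to be left there. Cap 42 mm diameter, from 121 mm up to the top. Origin: centre of the underside, z up.
- bottle_diluent: Second in height: white round bottle with a blue cap and blue label band, 60 mm diameter, 126 mm high, about 0.22 kg. Cap 38 mm diameter, from 101 mm up to the top. Origin: centre of the underside, z up.
- bottle_amber: Third in height: brown round bottle with a black cap, 48 mm diameter, 99 mm high, about 0.12 kg. Cap 30 mm diameter, from 79 mm up to the top. Origin: centre of the underside, z up.
- cup_yellow: Fourth in height: closed specimen cup with a yellow lid, body 50 mm in diameter, lid 54 mm diameter from 64 mm up to the top at 78 mm; about 0.016 kg. (A similar cup with a blue lid at the back left has no part in this.) Origin: centre of the underside, z up.
- bottle_green: Shortest: small white round bottle with a green cap and green label band, 32 mm diameter, 59 mm high, about 0.05 kg. Cap 20 mm diameter, from 47 mm up to the top. Origin: centre of the underside, z up.

How it is judged:
By the outcome, as a careful person would: the job done as asked, in the order asked, and still so for the second after the job is handed in, with the robot touching nothing.
It also fails if it takes over 96 s, if anything falls off the work surface, if the arm or the gripper's body presses on something with over 40 N, if the wrist force passes 120 N, or if a joint passes its speed limit or range.

## Working session

There is one attempt and no reset: what is moved stays moved. The work goes in short steps, Python scripts to look and compute and a tool call to move; the robot and the scene stay as the last step left them, time stands still between calls to the robot, and variables do not carry over. Pictures are saved under pics/ and viewed, about 12 in all and at most 16, crops included, and the job is handed in when it is done.

Besides the shell and the picture viewer there is one more tool, called by a JSON object that holds its "fn" and its "kwargs". send_rows: Moves the arm, as the interface text tells. Its arguments: {"type":"object","properties":{"rows":{"type":"array"},"squeeze":{"type":"number"}},"required":["rows"]}

```bash
mkdir -p pics
cat > h.py <<'E'
import numpy as np, cv2
from bench import arm, read_camera, calibration, order
from scipy.spatial.transform import Rotation as R
def cloud(name,save=None):
    im,d=read_camera(name); c=calibration(name); K=np.array(c["K"])
    v,u=np.mgrid[:384,:512]
    p=np.stack([(u-K[0,2])/K[0,0]*d,(v-K[1,2])/K[1,1]*d,d],-1)
    r=np.array(c["rotation"]); r=r if r.shape==(3,3) else R.from_rotvec(r).as_matrix()
    w=p@r.T+np.array(c["position"]); w[d==0]=np.nan
    if save: cv2.imwrite("pics/"+save,im)
    return im,d,w
E
python3 - <<'E'
from h import *
print(arm.state())
for n in("top","side"):
    im,d,w=cloud(n,n+"0.png"); np.save(n+"0.npy",w); print(calibration(n));
E
```

```text
{'t': 0.0, 'joint_pos': array([-1.42109261e+00,  2.45782082e-01,  1.55899045e+00, -5.75371784e-06,
        1.33866641e+00, -1.74105271e-01]), 'joint_vel': array([-0.00070631,  0.00204303, -0.00130397, -0.0015477 , -0.00283184,
        0.00042771]), 'joint_efforts': array([ 4.97584642e-04, -4.15837133e+01, -3.14598262e+01,  6.84891595e-02,
        3.32829275e-02, -1.46543198e-04]), 'ee_pos': array([ 0.20678524, -0.61599626,  0.40357814]), 'ee_rot': array([-2.54941286e+00,  1.83352621e+00,  2.03098119e-03]), 'wrist_force': array([-0.21235364, -0.38552944, -0.27434898]), 'torque': array([-0.02940327,  0.00039088,  0.00775397]), 'gripper_width': 0.09398562127197421}
{'K': array([[452.55667298,   0.        , 253.12080648],
       [  0.        , 452.55667298, 190.0311047 ],
       [  0.        ,   0.        ,   1.        ]]), 'position': array([0.40029721, 0.07849255, 1.36340938]), 'rotation': array([-2.17836993,  2.15969548, -0.10054138])}
{'K': array([[394.22440661,   0.        , 253.87578549],
       [  0.        , 394.22440661, 198.12782506],
       [  0.        ,   0.        ,   1.        ]]), 'position': array([ 0.52746476, -0.9025863 ,  0.7234663 ]), 'rotation': array([-2.17925286, -0.01779999, -0.01780469])}
```

View pics/top0.png

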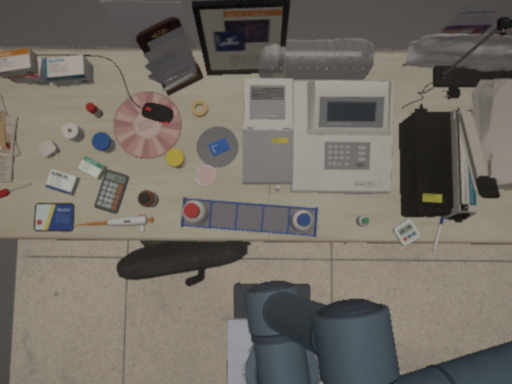

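View pics/side0.png

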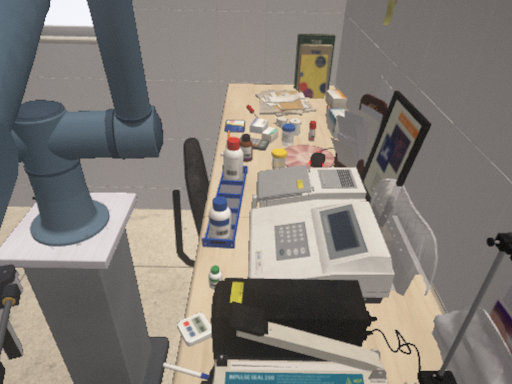

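The top view shows the red cap at (194,211) and the diluent at (302,219) in the far bay. The green bottle is at (363,221), amber at (147,199) and yellow at (175,157). Next I'll measure them in 3D.

Run:
```python
from h import *
w=np.load("top0.npy"); im=cv2.imread("pics/top0.png")
ok=np.isfinite(w[...,2])
bench=w[225:235,330:350,2]; print("bench z",np.nanmedian(bench))
for n,(u,v),zt in [("red",(194,211),.151),("dil",(302,219),.126),("amb",(147,199),.099),("yel",(175,157),.078),("grn",(363,221),.059)]:
    s=np.zeros(ok.shape,bool); s[v-16:v+17,u-16:u+17]=1
    m=ok&s; z=np.where(m,w[...,2],np.nan)
    t=m&(abs(w[...,2]-zt)<.008)
    P=w[t][:,:2]; 
    (cx,cy),r=cv2.minEnclosingCircle(P.astype(np.float32))
    print(n,"zmax",np.nanpercentile(z,97).round(4),"n",t.sum(),"mean",P.mean(0).round(4),"circ",round(cx,4),round(cy,4),"d",round(2*r,4))
# rack: blue pixels
hsv=cv2.cvtColor(im,cv2.COLOR_BGR2HSV)
m=cv2.inRange(hsv,(105,120,60),(130,255,255))>0
m&=ok&(w[...,2]<.045)&(w[...,2]>.005); m[:195]=0;m[240:]=0;m[:,:178]=0;m[:,325:]=0
P=w[m][:,:2].astype(np.float32); print(len(P),cv2.minAreaRect(P*1000))
# height map near
def hmap():
    for x in np.arange(.2,.75,.04):
        row=[]
        for y in np.arange(.5,-.5,-.04):
            q=ok&(abs(w[...,0]-x)<.02)&(abs(w[...,1]-y)<.02)
            row.append("%4d"%(1000*np.max(w[q][:,2])) if q.any() else "   .")
        print("%.2f"%x,*row)
print("     ",*["%4d"%(100*y) for y in np.arange(.5,-.5,-.04)]);hmap()
big=cv2.resize(im[130:250,90:390],None,fx=2.6,fy=2.6,interpolation=cv2.INTER_CUBIC); cv2.imwrite("pics/crop.png",big)
```

```text
bench z 0.0005734408454084461
red zmax 0.1526 n 190 mean [0.4625 0.2507] circ 0.4629 0.2506 d 0.0425
dil zmax 0.1281 n 152 mean [ 0.441  -0.0549] circ 0.4412 -0.0554 d 0.0383
amb zmax 0.0992 n 89 mean [0.4992 0.3926] circ 0.4992 0.3934 d 0.03
yel zmax 0.0811 n 275 mean [0.6182 0.3114] circ 0.6189 0.3118 d 0.0556
grn zmax 0.0565 n 40 mean [ 0.4418 -0.2372] circ 0.4427 -0.2385 d 0.0211
21 ((452.31781005859375, 97.1334457397461), (393.0224304199219, 76.29351043701172), 85.76915740966797)
        50   46   42   38   34   30   26   22   18   14   10    6    2   -1   -5   -9  -13  -17  -21  -25  -29  -33  -37  -41  -45
0.20 -869 -867 -865 -867 -876 -866 -861 -867 -869 -866  317  413  560  730  741  739  714  672  666  660  650  635  565 -863 -860
0.24    .    .    .    . -882  -72  -74 -862 -862 -865  324  417  584  732  741  739  710 -857 -867 -866 -864 -862 -857 -861 -867
0.28   21   63   74   77   74   75   64   54 -868 -857  326  359  542  734  741  736 -868 -865 -864 -859 -865 -865 -864 -865 -864
0.32   24   62   77   79   81   79   80   79   78   66   33 -859 -861 -865  715  710 -869
[... 640 characters left out ...]
   84   84   82   86   84   86  156  158  158  156
0.56   21   17    5    6    7    5   21   22   18    8  126  127  128  126   93   95   92   94   92   94   93  155  157  160  157
0.60   13    7   10    7   82   83   20   20   10    6  134  135  133  134   99  101  103  101  101  100  100  155  157  159  157
0.64   81    9   12    8   82   83   10   18   16   12  139  140  142  142  111  111  110  111  110  110  110  159  158  157  156
0.68   85   10    8   11   10    8    9   17   20   13  145  143  145  143  123  128  128  129  129  128  129  156  156  157  158
0.72    8   11    9   26   25    9   11   11    8    8  138  141  142  139  136  141  141  142  141  142  139  155  157  157  156
```

View pics/crop.png

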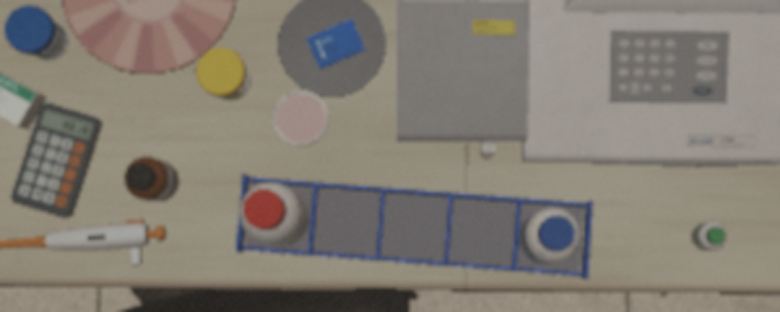

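```bash
cat >> h.py <<'E'
def ray(n,u,v,z):
    c=calibration(n);K=np.array(c["K"]);r=np.array(c["rotation"]);r=r if r.shape==(3,3) else R.from_rotvec(r).as_matrix()
    d=r@np.array([(u-K[0,2])/K[0,0],(v-K[1,2])/K[1,1],1]);p=np.array(c["position"]);return p+d*(z-p[2])/d[2]
def plan(x,y,gz,yaw=None,step=40):
    "moves from the present pose to the grasp point x,y,gz (tool down, tool x at yaw): tool-frame deltas"
    s=arm.state();r=R.from_rotvec(s["ee_rot"]);M=r.as_matrix()
    p=s["ee_pos"]; g=p+M[:,2]*.18
    a=np.arctan2(M[1,0],M[0,0])
    print("t",round(s["t"],2),"grasp pt",g.round(4),"yaw",round(a,3),"w",round(s["gripper_width"],4),"F",s["wrist_force"].round(1),"tilt",M[:,2].round(3),"j6",s["joint_pos"][5].round(2))
    yaw=a if yaw is None else yaw
    T=R.from_euler("z",yaw)*R.from_rotvec([np.pi,0,0])
    dr=(r.inv()*T).as_rotvec()
    d=T.inv().apply(np.array([x,y,gz+.18])-(p)) *1000
    print(" turn",dr.round(3),"then shift mm",d.round(1),"rows",np.ceil(np.linalg.norm(d)/step))
E
python3 - <<'E'
from h import *
from scipy.optimize import least_squares
f=lambda x,y:(x/2.6+90-.3,y/2.6+130-.3)
obs=[((44.5,199),.03,(245,177)),((44.5,-199),.03,(592,203)),((-44.5,199),.03,(238,250)),((-44.5,-199),.03,(587,275))]
obs=[(a,ray("top",*f(*c),z)[:2]) for a,z,c in obs]
for a,o in obs: print(a,o.round(4))
g=lambda q:np.concatenate([q[:2]+np.array([[np.cos(q[2]),-np.sin(q[2])],[np.sin(q[2]),np.cos(q[2])]])@(np.array(a)/1000)-o for a,o in obs])
s=least_squares(g,[.45,.1,-.07]);print(s.x.round(4),(s.fun*1000).round(1))
# depth: raised thin rim points, ignoring bottles
w=np.load("top0.npy");y=s.x
c,sn=np.cos(y[2]),np.sin(y[2]);dx=w[...,0]-y[0];dy=w[...,1]-y[1];lx=c*dx+sn*dy;ly=-sn*dx+c*dy
z=w[...,2];m=(z>.018)&(z<.028)&(abs(ly)<115)&(lx>.025)&(lx<.06)&(abs(ly)<.11);print("back rim lx",np.percentile(lx[m],[5,50,95]).round(4),m.sum())
m=(z>.011)&(z<.025)&(lx<-.025)&(lx>-.06)&(abs(ly)<.11);print("front lx",np.percentile(lx[m],[5,50,95]).round(4),m.sum())
for b in(-117,-39,39,117):
    m=(z>.012)&(abs(lx)<.03)&(abs(ly-b/1000)<.02)&(z<.03);print(b,np.median(ly[m]).round(4) if m.any() else None,m.sum())
for b in(-156,-78,0,78,156): print(b,(s.x[:2]+np.array([-sn,c])*b/1000).round(4))
plan(.441,-.055,.30,s.x[2]); plan(.441,-.055,.30,s.x[2]+np.pi)
E
```

```text
(44.5, 199) [0.506  0.2901]
(44.5, -199) [ 0.4798 -0.1043]
(-44.5, 199) [0.4232 0.296 ]
(-44.5, -199) [ 0.3985 -0.0982]
[ 0.4519  0.0959 -0.0648] [ 3.2  1.5  3.6 -1.3 -2.8  1.3 -3.9 -1.6]
back rim lx [0.0363 0.0382 0.0403] 102
front lx [-0.0428 -0.0404 -0.0304] 120
-117 -0.1174 38
-39 -0.0388 26
39 0.0388 28
117 0.1176 39
-156 [ 0.4418 -0.0598]
-78 [0.4468 0.0181]
0 [0.4519 0.0959]
78 [0.4569 0.1737]
156 [0.462  0.2516]
t 0.1 grasp pt [ 0.2068 -0.6157  0.2237] yaw -1.247 w 0.0942 F [-0.7  0.3  0.6] tilt [-0.     0.002 -1.   ] j6 -0.17
 turn [-1.000e-03  1.000e-03 -1.182e+00] then shift mm [ 197.4 -575.   -76.3] rows 16.0
t 0.1 grasp pt [ 0.2068 -0.6157  0.2237] yaw -1.247 w 0.0942 F [-0.7  0.3  0.6] tilt [-0.     0.002 -1.   ] j6 -0.17
 turn [1.000e-03 1.000e-03 1.959e+00] then shift mm [-197.4  575.   -76.3] rows 16.0
```

{"fn": "send_rows", "kwargs": {"rows": [0,0,0,-10,0,0,-0.148,0,0,0,-10,0,0,-0.148,0,0,0,-10,0,0,-0.148,0,0,0,-10,0,0,-0.148,0,0,0,-10,0,0,-0.148,0,0,0,-10,0,0,-0.148,0,0,0,-10,0,0,-0.148,0,0,0,0,0,0,-0.146]}}

```text
t: 1.1
ee_pos: [0.2068, -0.6163, 0.4752]
ee_rot: [3.139, -0.094, 0.0]
wrist_force: [-0.5, 0.3, -0.3]
gripper_width: 0.0942
```

{"fn": "send_rows", "kwargs": {"rows": [0,12,-36,0,0,0,0,0,12,-36,0,0,0,0,0,12,-36,0,0,0,0,0,12,-36,0,0,0,0,0,12,-36,0,0,0,0,0,12,-36,0,0,0,0,0,12,-36,0,0,0,0,0,12,-36,0,0,0,0]}}

```text
t: 2.1
ee_pos: [0.3216, -0.3338, 0.4742]
ee_rot: [-3.139, 0.102, 0.0]
wrist_force: [0.6, -0.1, 0.7]
gripper_width: 0.094
```

{"fn": "send_rows", "kwargs": {"rows": [0,12,-36,0,0,0,0,0,12,-36,0,0,0,0,0,12,-36,0,0,0,0,0,12,-36,0,0,0,0,0,12,-36,0,0,0,0,0,12,-36,0,0,0,0,0,12,-36,0,0,0,0,0,12,-36,0,0,0,0,0,0,0,0,0,0,0,0,0,0,0,0,0,0]}}

```text
t: 3.35
ee_pos: [0.4357, -0.0542, 0.4744]
ee_rot: [3.14, -0.102, -0.001]
wrist_force: [-0.4, -0.4, 0.7]
gripper_width: 0.0939
```

```bash
python3 -c "
from h import *
plan(.4411,-.0553,.16,-.065)"
```

```text
t 3.35 grasp pt [ 0.4355 -0.0542  0.2944] yaw -0.065 w 0.0939 F [-0.4 -0.4  0.7] tilt [-0.001 -0.    -1.   ] j6 -0.32
 turn [0.    0.001 0.   ] then shift mm [  5.5   0.7 134.4] rows 4.0
```

{"fn": "send_rows", "kwargs": {"rows": [0,5.5,0.7,30,0,0,0,0,0,0,40,0,0,0,0,0,0,40,0,0,0,0,0,0,40,0,0,0,0,0,0,35,0,0,0,0,0,0,24,0,0,0,0,0,0,0,0,0,0,1,0,0,0,0,0,0,1,0,0,0,0,0,0,1,0,0,0,0,0,0], "squeeze": 20}}

```text
t: 4.6
ee_pos: [0.4416, -0.0551, 0.2666]
ee_rot: [3.139, -0.102, 0.003]
wrist_force: [1.1, -0.1, 0.4]
gripper_width: 0.0676
```

{"fn": "send_rows", "kwargs": {"rows": [1,0,0,0,0,0,0,1,0,0,0,0,0,0,1,0,0,-10,0,0,0,1,0,0,-20,0,0,0,1,0,0,-30,0,0,0,1,0,0,0,0,0,0]}}

```text
t: 5.35
ee_pos: [0.4419, -0.0552, 0.3279]
ee_rot: [3.138, -0.102, 0.008]
wrist_force: [-0.0, 0.6, -2.3]
gripper_width: 0.059
```

```bash
python3 -c "
from h import *
plan(.456,.1737,.145,-.065)
cloud('side','s1.png')"
```

```text
t 5.35 grasp pt [ 0.4428 -0.0555  0.1479] yaw -0.065 w 0.059 F [-0.   0.6 -2.3] tilt [ 0.005 -0.002 -1.   ] j6 -0.31
 turn [ 0.002 -0.005  0.   ] then shift mm [  -0.8 -229.3    2.9] rows 6.0
```

View pics/s1.png

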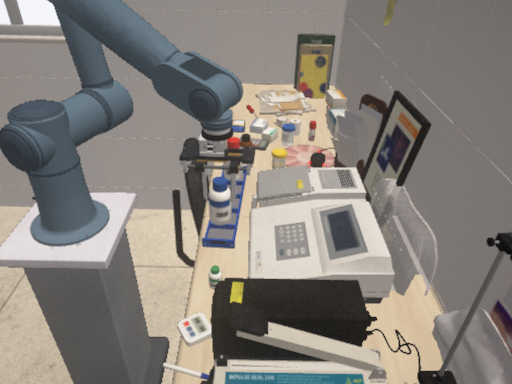

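The diluent is lifted: its cap moved from row 204 to row 187, the width is 59 mm and the force is 2.3 N. Next, carry it to the bay beside the red cap.

{"fn": "send_rows", "kwargs": {"rows": [1,0,-20,0,0,0,0,1,0,-35,0,0,0,0,1,0,-35,0,0,0,0,1,0,-35,0,0,0,0,1,0,-35,0,0,0,0,1,0,-35,0,0,0,0,1,0,-20,0,0,0,0,1,-1,-14,0,0,0,0,1,0,0,0,0,0,0,1,0,0,0,0,0,0]}}

```text
t: 6.65
ee_pos: [0.4551, 0.1731, 0.3252]
ee_rot: [3.14, -0.103, -0.001]
wrist_force: [1.1, 0.2, -1.6]
gripper_width: 0.0588
```

```bash
python3 -c "
from h import *
plan(.456,.1737,.0865,-.065)"
```

```text
t 6.65 grasp pt [0.4549 0.173  0.1452] yaw -0.066 w 0.0588 F [ 1.1  0.2 -1.6] tilt [-0.001 -0.    -1.   ] j6 0.2
 turn [ 0.     0.001 -0.001] then shift mm [ 0.9 -0.7 58.7] rows 2.0
```

{"fn": "send_rows", "kwargs": {"rows": [1,1,-0.7,12,0,0,0,1,0,0,15,0,0,0,1,0,0,15,0,0,0,1,0,0,10,0,0,0,1,0,0,4,0,0,0,1,0,0,2,0,0,0,1,0,0,0,0,0,0]}}

```text
t: 7.52
ee_pos: [0.4563, 0.1743, 0.2679]
ee_rot: [-3.14, 0.102, -0.001]
wrist_force: [0.0, 0.1, -1.4]
gripper_width: 0.0589
```

{"fn": "send_rows", "kwargs": {"rows": [0.3,0,0,0,0,0,0,0.1,0,0,0,0,0,0,0,0,0,0,0,0,0,0,0,0,0,0,0,0,0,0,0,-30,0,0,0,0,0,0,-50,0,0,0,0,0,0,-50,0,0,0,0,0,0,-50,0,0,0,0,0,0,0,0,0,0]}}

```text
t: 8.65
ee_pos: [0.4568, 0.1744, 0.4526]
ee_rot: [-3.138, 0.102, -0.015]
wrist_force: [0.3, 0.6, -0.3]
gripper_width: 0.0936
```

```bash
python3 -c "
from h import *
plan(.4992,.393,.265,-.065)"
```

```text
t 8.65 grasp pt [0.4585 0.1746 0.2727] yaw -0.065 w 0.0936 F [ 0.3  0.6 -0.3] tilt [ 0.009  0.001 -1.   ] j6 0.2
 turn [-0.002 -0.009  0.   ] then shift mm [  28.1 -220.9    7.6] rows 6.0
```

{"fn": "send_rows", "kwargs": {"rows": [0,4,-32,0,0,0,0,0,4,-32,0,0,0,0,0,4,-32,0,0,0,0,0,4,-32,0,0,0,0,0,4,-32,0,0,0,0,0,4,-32,0,0,0,0,0,4,-29,0,0,0,0,0,0,0,0,0,0,0,0,0,0,0,0,0,0]}}

```text
t: 9.78
ee_pos: [0.4983, 0.3924, 0.4464]
ee_rot: [3.139, -0.102, -0.003]
wrist_force: [0.3, -1.0, -0.5]
gripper_width: 0.094
```

Run:
```python
from h import *
plan(.4992,.393,.064,-.065)
im,d,w=cloud('top','t2.png')
for n,(u,v),zt in [("red",(194,211),.151),("amb",(147,199),.099)]:
    t=np.zeros(d.shape,bool); t[v-16:v+17,u-16:u+17]=1; t&=abs(w[...,2]-zt)<.008
    if t.any(): print(n,cv2.minEnclosingCircle(w[t][:,:2].astype(np.float32)))
```

```text
t 9.78 grasp pt [0.498  0.3922 0.2664] yaw -0.065 w 0.094 F [ 0.3 -1.  -0.5] tilt [-0.002 -0.001 -1.   ] j6 0.55
 turn [ 0.001  0.002 -0.   ] then shift mm [  0.8  -0.6 202.4] rows 6.0
red ((0.46260374784469604, 0.25112786889076233), 0.021179815754294395)
amb ((0.4997600018978119, 0.3925155699253082), 0.014875339344143867)
```

View pics/t2.png

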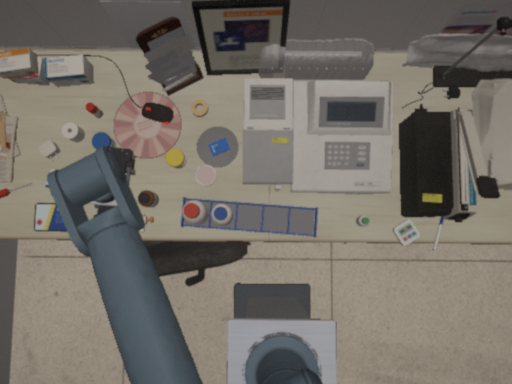

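The diluent now stands at (221,214) in the second bay and the amber bottle hasn't moved. Descend on amber.

{"fn": "send_rows", "kwargs": {"rows": [0,0.8,-0.6,30,0,0,0,0,0,0,40,0,0,0,0,0,0,40,0,0,0,0,0,0,40,0,0,0,0,0,0,34,0,0,0,0,0,0,18,0,0,0,0,0,0,0,0,0,0,1,0,0,0,0,0,0,1,0,0,0,0,0,0,1,0,0,0,0,0,0], "squeeze": 15}}

```text
t: 11.08
ee_pos: [0.4996, 0.3937, 0.2468]
ee_rot: [-3.139, 0.102, -0.002]
wrist_force: [0.4, 0.8, -0.9]
gripper_width: 0.0672
```

{"fn": "send_rows", "kwargs": {"rows": [1,0,0,0,0,0,0,1,0,0,0,0,0,0,1,0,0,0,0,0,0,1,0,0,-15,0,0,0,1,0,0,-30,0,0,0,1,0,0,-40,0,0,0,1,0,0,-50,0,0,0,1,0,0,-50,0,0,0,1,0,0,-10,0,0,0,1,0,0,0,0,0,0]}}

```text
t: 12.32
ee_pos: [0.4991, 0.3934, 0.4407]
ee_rot: [-3.14, 0.102, -0.001]
wrist_force: [0.2, 0.5, -0.4]
gripper_width: 0.0472
```

```bash
python3 -c "
from h import *
plan(.4515,.0957,.254,-.065)"
```

```text
t 12.32 grasp pt [0.4992 0.3934 0.2607] yaw -0.065 w 0.0472 F [ 0.2  0.5 -0.4] tilt [ 0.  0. -1.] j6 0.55
 turn [-0. -0.  0.] then shift mm [-28.2 300.2   6.7] rows 8.0
```

{"fn": "send_rows", "kwargs": {"rows": [1,-2,20,0,0,0,0,1,-4,36,0,0,0,0,1,-4,36,0,0,0,0,1,-4,36,0,0,0,0,1,-4,36,0,0,0,0,1,-4,36,0,0,0,0,1,-4,36,0,0,0,0,1,-2,36,0,0,0,0,1,0,28,0,0,0,0,1,0,0,0,0,0,0]}}

```text
t: 13.58
ee_pos: [0.4515, 0.0948, 0.4382]
ee_rot: [-3.14, 0.107, 0.007]
wrist_force: [0.1, -0.3, -1.9]
gripper_width: 0.0473
```

```bash
python3 -c "
from h import *
plan(.4515,.0957,.0665,-.065)"
```

```text
t 13.57 grasp pt [0.4507 0.0949 0.2582] yaw -0.068 w 0.0473 F [ 0.1 -0.3 -1.9] tilt [-0.004  0.    -1.   ] j6 0.03
 turn [ 0.     0.004 -0.003] then shift mm [ -0.   -0.9 191.7] rows 5.0
```

{"fn": "send_rows", "kwargs": {"rows": [1,0.5,-0.8,20,0,0,0,1,0,0,40,0,0,0,1,0,0,40,0,0,0,1,0,0,35,0,0,0,1,0,0,25,0,0,0,1,0,0,15,0,0,0,1,0,0,10,0,0,0,1,0,0,4,0,0,0,1,0,0,0,0,0,0]}}

```text
t: 14.7
ee_pos: [0.4527, 0.0968, 0.252]
ee_rot: [-3.14, 0.102, -0.001]
wrist_force: [-0.8, 0.1, -1.2]
gripper_width: 0.0475
```

```bash
python3 -c "
from h import *
plan(.4515,.0957,.0665,-.065)"
```

```text
t 14.7 grasp pt [0.4528 0.0968 0.072 ] yaw -0.065 w 0.0475 F [-0.8  0.1 -1.2] tilt [ 0.001  0.    -1.   ] j6 0.03
 turn [-0.    -0.001 -0.   ] then shift mm [-1.1  1.1  5.5] rows 1.0
```

{"fn": "send_rows", "kwargs": {"rows": [1,-0.5,0.5,3,0,0,0,1,0,0,2,0,0,0,1,0,0,0,0,0,0,1,0,0,0,0,0,0]}}

```text
t: 15.2
ee_pos: [0.452, 0.0962, 0.2468]
ee_rot: [-3.14, 0.102, -0.0]
wrist_force: [-0.5, -0.1, -1.6]
gripper_width: 0.0475
```

{"fn": "send_rows", "kwargs": {"rows": [0.4,0,0,0,0,0,0,0.25,0,0,0,0,0,0,0.25,0,0,0,0,0,0,0.25,0,0,-30,0,0,0,0.25,0,0,-50,0,0,0,0.25,0,0,-50,0,0,0,0,0,0,-50,0,0,0,0,0,0,0,0,0,0]}}

```text
t: 16.2
ee_pos: [0.4527, 0.0963, 0.4315]
ee_rot: [-3.14, 0.102, -0.015]
wrist_force: [-0.4, 0.3, -0.6]
gripper_width: 0.0872
```

```bash
python3 -c "
from h import *
plan(.6187,.3116,.25,-.065)"
```

```text
t 16.2 grasp pt [0.4544 0.0962 0.2515] yaw -0.065 w 0.0872 F [-0.4  0.3 -0.6] tilt [ 0.009 -0.    -1.   ] j6 0.03
 turn [-0.    -0.009  0.   ] then shift mm [ 151.7 -225.6    1.5] rows 7.0
```

{"fn": "send_rows", "kwargs": {"rows": [0,10,-15,0,0,0,0,0,20,-30,0,0,0,0,0,20,-30,0,0,0,0,0,20,-30,0,0,0,0,0,20,-30,0,0,0,0,0,20,-30,0,0,0,0,0,20,-30,0,0,0,0,0,21,-30,0,0,0,0,0,0,0,0,0,0,0,0,0,0,0,0,0,0]}}

```text
t: 17.45
ee_pos: [0.6169, 0.3113, 0.4243]
ee_rot: [3.139, -0.101, -0.005]
wrist_force: [0.9, 0.6, 0.5]
gripper_width: 0.094
```

Run:
```python
from h import *
plan(.6187,.3116,.066,-.065)
im,d,w=cloud('top','t3.png')
for n,(u,v),zt in [("red",(194,211),.151),("yel",(175,157),.078),("dil",(221,214),.126),("amb2",(248,216),.099)]:
    t=np.zeros(d.shape,bool); t[v-16:v+17,u-14:u+15]=1; t&=abs(w[...,2]-zt)<.008
    if t.any(): print(n,t.sum(),cv2.minEnclosingCircle(w[t][:,:2].astype(np.float32)))
```

```text
t 17.45 grasp pt [0.6163 0.3111 0.2443] yaw -0.065 w 0.094 F [0.9 0.6 0.5] tilt [-0.003 -0.001 -1.   ] j6 0.37
 turn [0.001 0.003 0.   ] then shift mm [  1.8  -0.4 178.3] rows 5.0
red 168 ((0.46254807710647583, 0.25058314204216003), 0.02061629854142666)
yel 58 ((0.6229448318481445, 0.2969090938568115), 0.020566808059811592)
dil 150 ((0.45659786462783813, 0.17405346035957336), 0.018836863338947296)
amb2 92 ((0.45140594244003296, 0.09566030651330948), 0.014818382449448109)
```

{"fn": "send_rows", "kwargs": {"rows": [0,1.8,-0.4,30,0,0,0,0,0,0,40,0,0,0,0,0,0,40,0,0,0,0,0,0,35,0,0,0,0,0,0,20,0,0,0,0,0,0,13,0,0,0,0,0,0,0,0,0,0,1,0,0,0,0,0,0,1,0,0,0,0,0,0,1,0,0,0,0,0,0], "squeeze": 6}}

```text
t: 18.75
ee_pos: [0.6192, 0.3114, 0.2495]
ee_rot: [-3.14, 0.102, -0.002]
wrist_force: [0.8, -0.1, 0.0]
gripper_width: 0.0675
```

{"fn": "send_rows", "kwargs": {"rows": [1,0,0,0,0,0,0,1,0,0,0,0,0,0,1,0,0,0,0,0,0]}}

```text
t: 19.12
ee_pos: [0.6191, 0.3113, 0.2488]
ee_rot: [-3.14, 0.102, -0.0]
wrist_force: [-1.1, -0.8, 1.5]
gripper_width: 0.0542
```

{"fn": "send_rows", "kwargs": {"rows": [1,0,0,-10,0,0,0,1,0,0,-25,0,0,0,1,0,0,-40,0,0,0,1,0,0,-40,0,0,0,1,0,0,-40,0,0,0,1,0,0,-25,0,0,0,1,0,0,-10,0,0,0,1,0,0,0,0,0,0]}}

```text
t: 20.12
ee_pos: [0.619, 0.3112, 0.439]
ee_rot: [-3.14, 0.102, -0.001]
wrist_force: [-0.0, -0.1, -0.7]
gripper_width: 0.0542
```

Run:
```python
from h import *
plan(.4463,.0179,.255,-.065)
cloud('side','s2.png')
im=cv2.imread('pics/s2.png'); cv2.imwrite('pics/s2c.png',cv2.resize(im[60:280,150:410],None,fx=2.5,fy=2.5))
```

```text
t 20.12 grasp pt [0.6191 0.3113 0.259 ] yaw -0.065 w 0.0542 F [-0.  -0.1 -0.7] tilt [ 0.001  0.    -1.   ] j6 0.37
 turn [-0.    -0.001  0.   ] then shift mm [-153.3  303.9    4. ] rows 9.0
```

View pics/s2c.png

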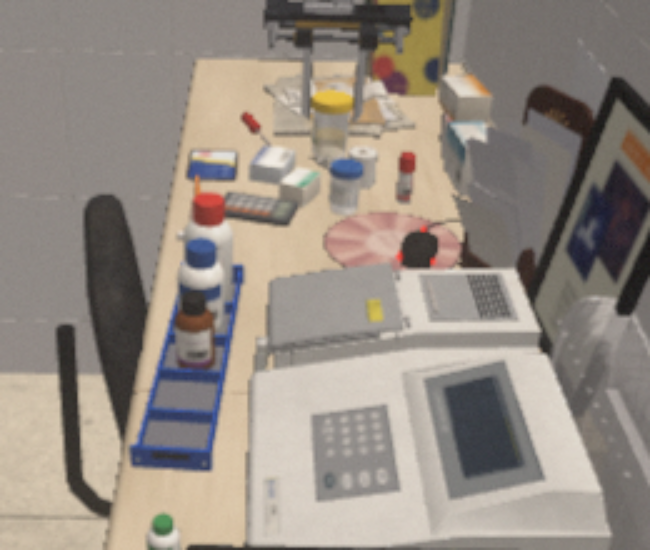

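The cup is held upright by its lid at crop pixel (332,115). Carry it to bay -78.

{"fn": "send_rows", "kwargs": {"rows": [1,-10,20,0,0,0,0,1,-17,34,0,0,0,0,1,-18,35,0,0,0,0,1,-18,35,0,0,0,0,1,-18,35,0,0,0,0,1,-18,35,0,0,0,0,1,-18,35,0,0,0,0,1,-18,35,0,0,0,0,1,-12,25,0,0,0,0,1,-6,15,0,0,0,0]}}

```text
t: 21.42
ee_pos: [0.4459, 0.017, 0.4373]
ee_rot: [-3.139, 0.104, 0.004]
wrist_force: [-0.0, 0.5, -0.9]
gripper_width: 0.0539
```

{"fn": "send_rows", "kwargs": {"rows": [1,0,0,10,0,0,0,1,0,0,0,0,0,0]}}

```text
t: 21.68
ee_pos: [0.4466, 0.0183, 0.427]
ee_rot: [-3.139, 0.101, 0.004]
wrist_force: [-0.0, -0.1, 0.8]
gripper_width: 0.0541
```

```bash
python3 -c "
from h import *
plan(.4463,.0179,.069,-.065)"
```

```text
t 21.68 grasp pt [0.4461 0.0185 0.247 ] yaw -0.065 w 0.0541 F [-0.  -0.1  0.8] tilt [-0.003  0.001 -1.   ] j6 -0.15
 turn [-0.001  0.003  0.   ] then shift mm [ -0.3   0.4 178. ] rows 5.0
```

{"fn": "send_rows", "kwargs": {"rows": [1,0,0,20,0,0,0,1,0,0,40,0,0,0,1,0,0,40,0,0,0,1,0,0,30,0,0,0,1,0,0,22,0,0,0,1,0,0,12,0,0,0,1,0,0,7,0,0,0,1,0,0,3,0,0,0,1,0,0,0,0,0,0,1,0,0,0,0,0,0]}}

```text
t: 22.92
ee_pos: [0.4469, 0.0178, 0.2553]
ee_rot: [3.14, -0.102, 0.002]
wrist_force: [0.5, -0.1, -0.3]
gripper_width: 0.054
```

```bash
python3 -c "
from h import *
plan(.4463,.0179,.069,-.065)"
```

```text
t 22.93 grasp pt [0.4471 0.0177 0.0753] yaw -0.065 w 0.054 F [ 0.5 -0.1 -0.3] tilt [ 0.001 -0.    -1.   ] j6 -0.15
 turn [ 0.    -0.001 -0.   ] then shift mm [-0.6 -0.1  6.3] rows 1.0
```

{"fn": "send_rows", "kwargs": {"rows": [1,-0.5,0,3,0,0,0,1,0,0,3,0,0,0,1,0,0,0,0,0,0,1,0,0,0,0,0,0]}}

```text
t: 23.42
ee_pos: [0.4461, 0.0179, 0.2486]
ee_rot: [-3.14, 0.102, 0.0]
wrist_force: [-0.3, 0.4, 0.8]
gripper_width: 0.0542
```

{"fn": "send_rows", "kwargs": {"rows": [0.35,0,0,0,0,0,0,0.2,0,0,0,0,0,0,0.2,0,0,0,0,0,0,0.2,0,0,0,0,0,0,0.2,0,0,-20,0,0,0,0.2,0,0,-40,0,0,0,0,0,0,-50,0,0,0,0,0,0,-50,0,0,0,0,0,0,0,0,0,0]}}

```text
t: 24.55
ee_pos: [0.447, 0.0177, 0.4133]
ee_rot: [3.138, -0.102, 0.014]
wrist_force: [0.2, -1.2, -0.2]
gripper_width: 0.0939
```

```bash
python3 -c "
from h import *
plan(.4425,-.238,.22,-.065)"
```

```text
t 24.55 grasp pt [0.4486 0.0174 0.2333] yaw -0.065 w 0.0939 F [ 0.2 -1.2 -0.2] tilt [ 0.009 -0.002 -1.   ] j6 -0.15
 turn [ 0.001 -0.009  0.   ] then shift mm [ 12.2 255.5  13.3] rows 7.0
```

{"fn": "send_rows", "kwargs": {"rows": [0,1,20,0,0,0,0,0,2,35,0,0,0,0,0,2,35,0,0,0,0,0,2,35,0,0,0,0,0,2,35,0,0,0,0,0,2,35,0,0,0,0,0,1,35,0,0,0,0,0.3,0,25,0,0,0,0,0.3,0,0,0,0,0,0,0.3,0,0,0,0,0,0]}}

```text
t: 25.8
ee_pos: [0.4414, -0.2367, 0.4077]
ee_rot: [-3.139, 0.102, 0.002]
wrist_force: [0.3, 0.0, 0.2]
gripper_width: 0.0679
```

Run:
```python
from h import *
plan(.4425,-.238,.044,-.065)
im,d,w=cloud('top','t4.png')
for n,(u,v),zt in [("grn",(363,221),.059),("red",(194,211),.151),("dil",(221,214),.126),("amb",(248,216),.099),("yel",(275,218),.078)]:
    t=np.zeros(d.shape,bool); t[v-16:v+17,u-14:u+15]=1; t&=abs(w[...,2]-zt)<.008
    if t.any(): print(n,t.sum(),cv2.minEnclosingCircle(w[t][:,:2].astype(np.float32)))
im,d,w=cloud('side')
t=np.zeros(d.shape,bool); t[255:300,195:235]=1; t&=(w[...,2]>.008)&(w[...,2]<.07)&(w[...,1]>-.3)
P=w[t];hi=P[P[:,2]>.045];print("side: green",len(P),P.mean(0).round(4),P.max(0).round(4),P.min(0).round(4)); print("cap",hi.mean(0).round(4))
```

```text
t 25.8 grasp pt [ 0.4412 -0.2365  0.2277] yaw -0.065 w 0.0679 F [0.3 0.  0.2] tilt [-0.001  0.001 -1.   ] j6 -0.65
 turn [-0.001  0.001  0.   ] then shift mm [  1.2   1.2 183.7] rows 5.0
grn 43 ((0.4430526793003082, -0.23835887014865875), 0.010612968355417252)
red 190 ((0.4624744951725006, 0.2509589195251465), 0.020784974098205566)
dil 149 ((0.4566980302333832, 0.17419907450675964), 0.018879100680351257)
amb 92 ((0.4513489902019501, 0.09566578269004822), 0.014816520735621452)
yel 280 ((0.4458255469799042, 0.019933149218559265), 0.027244457975029945)
side: green 217 [ 0.4428 -0.245   0.0392] [ 0.4588 -0.2278  0.0587] [ 0.4275 -0.2546  0.0089]
cap [ 0.4433 -0.2403  0.0543]
```

{"fn": "send_rows", "kwargs": {"rows": [0.3,1.5,1.5,30,0,0,0,0.3,0,0,40,0,0,0,0.3,0,0,40,0,0,0,0.3,0,0,35,0,0,0,0.3,0,0,22,0,0,0,0.3,0,0,12,0,0,0,0.3,0,0,5,0,0,0,0.3,0,0,0,0,0,0,1,0,0,0,0,0,0,1,0,0,0,0,0,0], "squeeze": 10}}

```text
t: 27.15
ee_pos: [0.4431, -0.2392, 0.2254]
ee_rot: [3.139, -0.102, 0.002]
wrist_force: [-0.2, 0.5, -1.0]
gripper_width: 0.0493
```

{"fn": "send_rows", "kwargs": {"rows": [1,0,0,0,0,0,0,1,0,0,0,0,0,0,1,0,0,0,0,0,0,1,0,0,0,0,0,0]}}

```text
t: 27.65
ee_pos: [0.443, -0.239, 0.2248]
ee_rot: [3.14, -0.102, 0.0]
wrist_force: [-0.6, 0.6, 0.9]
gripper_width: 0.0311
```

{"fn": "send_rows", "kwargs": {"rows": [1,0,0,-10,0,0,0,1,0,0,-20,0,0,0,1,0,0,-30,0,0,0,1,0,0,-30,0,0,0,1,0,0,-10,0,0,0,1,0,0,0,0,0,0]}}

```text
t: 28.4
ee_pos: [0.4429, -0.239, 0.325]
ee_rot: [3.139, -0.102, 0.001]
wrist_force: [-0.9, -0.1, 0.3]
gripper_width: 0.0314
```

Run:
```python
from h import *
plan(.4413,-.0598,.145,-.065)
cloud('side','s3.png')
im=cv2.imread('pics/s3.png'); cv2.imwrite('pics/s3c.png',cv2.resize(im[80:320,140:400],None,fx=2.4,fy=2.4))
```

```text
t 28.4 grasp pt [ 0.4431 -0.2391  0.145 ] yaw -0.065 w 0.0314 F [-0.9 -0.1  0.3] tilt [ 0.001 -0.001 -1.   ] j6 -0.66
 turn [ 0.001 -0.001 -0.   ] then shift mm [ -13.3 -178.7   -0. ] rows 5.0
```

View pics/s3c.png

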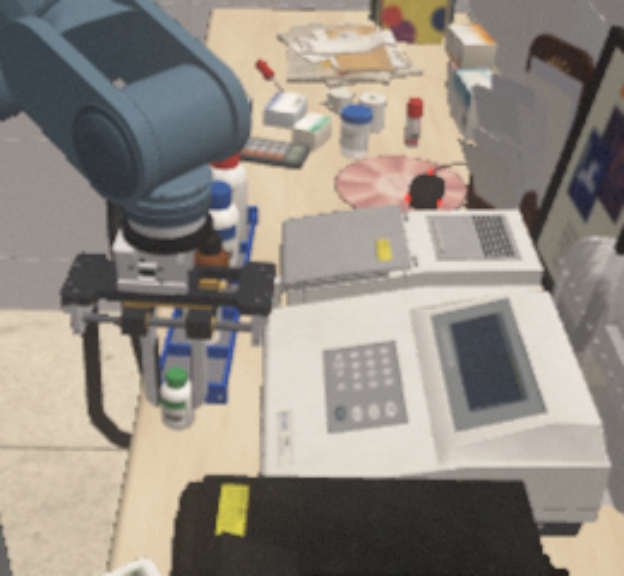

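The green bottle is held upright at crop pixel (176,395). Carry it to the far end bay.

{"fn": "send_rows", "kwargs": {"rows": [1,-1,-20,0,0,0,0,1,-3,-35,0,0,0,0,1,-3,-35,0,0,0,0,1,-3,-35,0,0,0,0,1,-3,-30,0,0,0,0,1,0,-24,0,0,0,0,1,0,0,0,0,0,0,1,0,0,0,0,0,0]}}

```text
t: 29.45
ee_pos: [0.4413, -0.0594, 0.3241]
ee_rot: [-3.14, 0.101, 0.002]
wrist_force: [1.3, 0.1, 0.4]
gripper_width: 0.0309
```

```bash
python3 -c "
from h import *
plan(.4413,-.0598,.045,-.065)"
```

```text
t 29.45 grasp pt [ 0.4412 -0.0593  0.1441] yaw -0.065 w 0.0309 F [1.3 0.1 0.4] tilt [-0.001  0.    -1.   ] j6 -0.32
 turn [-0.     0.001  0.   ] then shift mm [ 0.   0.4 99.1] rows 3.0
```

{"fn": "send_rows", "kwargs": {"rows": [1,0,0,15,0,0,0,1,0,0,30,0,0,0,1,0,0,25,0,0,0,1,0,0,15,0,0,0,1,0,0,8,0,0,0,1,0,0,4,0,0,0,1,0,0,1,0,0,0,1,0,0,0,0,0,0,1,0,0,0,0,0,0]}}

```text
t: 30.58
ee_pos: [0.4418, -0.0596, 0.2271]
ee_rot: [3.14, -0.102, 0.002]
wrist_force: [0.3, -0.6, -1.5]
gripper_width: 0.031
```

```bash
python3 -c "
from h import *
plan(.4413,-.0598,.045,-.065)"
```

```text
t 30.57 grasp pt [ 0.4419 -0.0596  0.0471] yaw -0.065 w 0.031 F [ 0.3 -0.6 -1.5] tilt [ 0.001 -0.    -1.   ] j6 -0.32
 turn [ 0.    -0.001  0.   ] then shift mm [-0.4  0.3  2.1] rows 1.0
```

{"fn": "send_rows", "kwargs": {"rows": [1,0,0,2,0,0,0,1,0,0,0,0,0,0,1,0,0,0,0,0,0,0.55,0,0,0,0,0,0,0.52,0,0,0,0,0,0,0.52,0,0,0,0,0,0,0.52,0,0,-10,0,0,0,0.52,0,0,-30,0,0,0,0.52,0,0,-50,0,0,0,0.52,0,0,-50,0,0,0]}}

```text
t: 31.82
ee_pos: [0.4413, -0.0594, 0.3667]
ee_rot: [3.14, -0.102, 0.0]
wrist_force: [0.5, -0.4, 0.6]
gripper_width: 0.0449
```

{"fn": "send_rows", "kwargs": {"rows": [0.5,0,0,-20,0,0,0,0.5,0,35,0,0,0,0,0.5,0,35,0,0,0,0,0.5,0,35,0,0,0,0,0.5,0,35,0,0,0,0,0.5,0,35,0,0,0,0,0.5,0,30,0,0,0,0,0.5,0,0,0,0,0,0,0.5,0,0,0,0,0,0]}}

```text
t: 32.95
ee_pos: [0.4282, -0.2635, 0.3849]
ee_rot: [-3.14, 0.102, -0.0]
wrist_force: [0.4, 0.3, 0.3]
gripper_width: 0.0472
```

Run:
```python
from h import *
print(arm.state()["ee_pos"],arm.state()["t"])
im,d,w=cloud('top','t5.png')
for n,(u,v),zt in [("grn",(303,219),.059),("red",(194,211),.151),("dil",(221,214),.126),("amb",(248,216),.099),("yel",(275,218),.078)]:
    t=np.zeros(d.shape,bool); t[v-16:v+17,u-14:u+15]=1; t&=abs(w[...,2]-zt)<.007
    if t.any(): print(n,t.sum(),cv2.minEnclosingCircle(w[t][:,:2].astype(np.float32)))
a=im[140:250,90:390]; b,_,_=cloud('side'); b=b[100:290,150:350]
a=cv2.resize(a,None,fx=2,fy=2);b=cv2.resize(b,None,fx=1.9,fy=1.9)
c=np.zeros((a.shape[0]+b.shape[0],600,3),np.uint8);c[:a.shape[0],:a.shape[1]]=a;c[a.shape[0]:,:b.shape[1]]=b
cv2.imwrite('pics/fin.png',c)
```

```text
[ 0.4282205  -0.26345379  0.38486441] 32.95
grn 39 ((0.44153523445129395, -0.05901191011071205), 0.009925604797899723)
red 189 ((0.46274787187576294, 0.25058966875076294), 0.02082625776529312)
dil 151 ((0.4567250907421112, 0.17418934404850006), 0.01881079375743866)
amb 88 ((0.45142650604248047, 0.0956997200846672), 0.014854920096695423)
yel 279 ((0.4456680417060852, 0.019645962864160538), 0.027102170512080193)
```

View pics/fin.png

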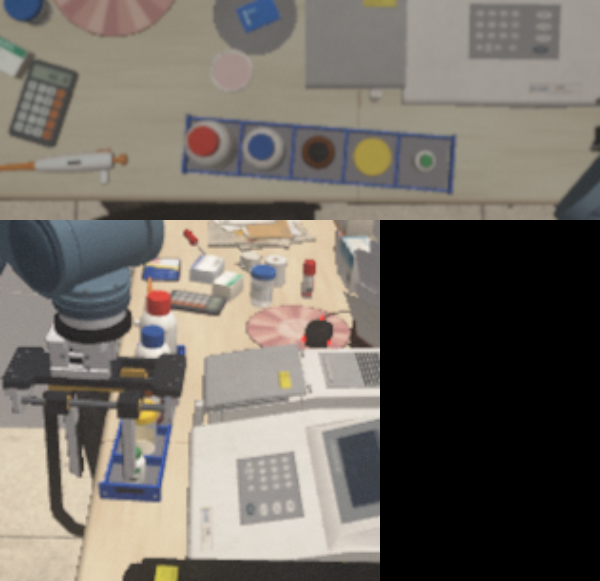

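All five stand in their bays in falling height: red, blue, amber, yellow, green. Every cap is at its given height, and the arm is clear of them.

```bash
python3 -c "
from h import *
print(order.hand_in())"
```

```text
the job is handed in; nothing more can be done
None
```

The rack is set out as asked and handed in at about 33 s of the 96 s. From the +y end the order is red cap (not moved), diluent, amber, yellow cup, then green in the far end bay.

**Placing:** In the last top-camera check, the cap centres of the four I placed were within about 2 mm of their bay centres. Every cap top was at its given height, so all five stand upright.

**Forces:** Wrist force readings stayed under about 3 N whenever I read them, and the gripper was well clear of the rack at hand-in.

**Checks that fell short:**
- **Rack outline:** My picture-corner fit of the rack was off by up to 4 mm at the corners. The depth readings of the dividers agreed with it to 1 mm.
- **Last side view:** The gripper partly hid the amber, yellow and green containers, so for those three I relied on the top view.

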